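# Stroke-test a touch slider

### The arm

A 7-joint arm with a two-finger parallel gripper is mounted at the origin on the work surface. World frame = base frame: x ahead of the robot, y to its left, z up, the work surface at z = 0. Lengths are in m, angles in rad, forces in N, time in s.
With the tool pointing down it reaches from about 0.4 to 0.9 m from the base axis. Payload 5.5 kg.
Tool frame: the origin (TCP) lies midway between the tips of the shut fingers; the grasp point (between the pads) lies 19 mm behind it; z points along the fingers, y is the direction in which the jaws open and shut (so a half turn about z gives the same grasp; the last joint's range is limited). The gripper opens to 85 mm and grips with 20 to 120 N. Pads are 22 mm wide; open, the fingers measure 114 mm over their backs; the gripper's body (76 mm by 85 mm) begins 54 mm behind the grasp point. The pads swing forward as they close: fully open they stand 13 mm farther back than shut.
Start: joints at [-0.923, 0.501, -0.427, 1.55, 0.221, 1.138, -0.21], TCP at [0.244, 0.602, 0.231] pointing down, gripper open.
Joint ranges: [-2.88, 2.88], [-0.31, 2.03], [-1.54, 1.56], [0.2, 2.42], [-1.41, 4.55], [0.19, 2.02], [-2.57, 2.57]. Speed limits (rad/s): [2.57, 2.57, 3.14, 3.14, 3.14, 3.14, 3.14].

### API

Orientations are given as a unit quaternion [x, y, z, w].
In Python, from station import status, snapshot, job gives the robot as it stands.
- The arm moves only by the tool arm_command, never from a script. Its argument "rows" is text: rows parted by semicolons, each of 5 numbers parted by spaces: the opening, from 0 (shut) to 1 (fully open), then the shift along the tool's x, y, z in m, then the turn about the tool's z in rad. A call has 1 to 10 rows; each row shifts and turns the commanded pose from where the row before left it, along the tool's axes as they then stand; what a row does not reach is not made up. A row lasts 1/10 s, in which the tool goes at most 50 mm and 8.59 degrees, less where a joint would pass 70% of its speed; a pose out of reach is approached as far as the arm can. A call with a gripper value outside its range is refused whole. The fingers move at their own pace and stop on an object; "newtons" is the grip in N (left out, the last holds). Time passes only in rows, so rows that do not move let the fingers close. It gives the time, the measured TCP pose, the force and the opening at its end, in the units of the state.
- status.observe(): the state, without advancing time (a new reading comes with each control period).
- snapshot(name): name is "scene" or "top"; returns a dict with "color" (480x640x3 uint8, red, green, blue), "z_map" (480x640 float32, m along the optical axis (not along the pixel's ray), 0 where there is no reading), "fx", "fy", "cx", "cy" (pixels), "R" (3x3) and "t" (3): a world point X has camera coordinates R X + t. Camera axes: x right, y down, z forward; pixel columns grow to the right and rows downward; lengths in m; the calibration is good to about 2 mm. A picture is of the moment at which its call begins.
- job.job_done(): hands the job in, once; it reports no verdict.
The state is a dict: "time": time; "joints": joint angles; "joint_vel": joint speeds; "joint_efforts": joint torques, N m; "eef_pos": TCP position; "tool_rot": TCP orientation; "force": force on the tool from outside, world axes, zero at the start; "torque": the same for the moment, N m; "opening": finger opening in m.
Only numpy, scipy, OpenCV 4.12 (cv2) and the standard library are available. Lean on these libraries where they do the work, as an engineer would, in place of code of your own. Each camera call takes 0.05 s, during which the arm holds its last target. There are 200 camera calls.

### The job

Test the touch slider of the red panel: with the fingers shut, touch the square pad at one end of its curved strip and stroke lightly along the strip, fingertips centred on the curve, over every pad in turn to the round pad at the other end. Finish while still resting the fingertips lightly on the middle of the round pad: the program ends holding that touch. Do not grip, lift or shift the panel, and leave the wooden block on it and the things beside it where they are.

Things in the scene. Friction and masses are not known exactly. Their poses are not given: they have to be found in the camera images.
- panel: Loose touch panel, about 0.7 kg, flat on the table at any yaw: black case 240 (x) x 150 (y) mm, red board on top, 24 mm high. Origin: centre of its underside, z up. A white strip 26 mm wide (square end 36 mm, round end 40 mm) with 7 copper pads 42 mm apart stands 10 mm above the board, on an arc of 90 mm radius and 160 degrees about (0, -45) mm, bulging to +y.
- strip (a joint): how far the whole strip has sunk (m): 0 at rest, 0.006 at its stop. It sinks level on soft springs, about 1 N per mm wherever it is touched (starting at about 0 N), so 2 to 3 mm is a light touch. More than 15 N is not light.
- pad1 (a point): centre of the first pad, the square one (copper 32 x 32 mm), where the stroke starts, at the height of the strip's top surface when it is not pressed (34 mm above the table); fixed to the panel's case, so it does not sink with the strip
- pad2 (a point): centre of pad 2 of 7 along the strip (copper 30 mm along the strip, 20 mm across it), at the height of the strip's top surface when it is not pressed (34 mm above the table); fixed to the panel's case, so it does not sink with the strip
- pad3 (a point): centre of pad 3 of 7 along the strip (copper 30 mm along the strip, 20 mm across it), at the height of the strip's top surface when it is not pressed (34 mm above the table); fixed to the panel's case, so it does not sink with the strip
- pad4 (a point): centre of pad 4 of 7 along the strip (copper 30 mm along the strip, 20 mm across it), at the height of the strip's top surface when it is not pressed (34 mm above the table); fixed to the panel's case, so it does not sink with the strip
- pad5 (a point): centre of pad 5 of 7 along the strip (copper 30 mm along the strip, 20 mm across it), at the height of the strip's top surface when it is not pressed (34 mm above the table); fixed to the panel's case, so it does not sink with the strip
- pad6 (a point): centre of pad 6 of 7 along the strip (copper 30 mm along the strip, 20 mm across it), at the height of the strip's top surface when it is not pressed (34 mm above the table); fixed to the panel's case, so it does not sink with the strip
- pad7 (a point): centre of the last pad, the round one (copper 36 mm across), where the stroke ends and the touch is held, at the height of the strip's top surface when it is not pressed (34 mm above the table); fixed to the panel's case, so it does not sink with the strip
- block: bystander: loose 30 mm cube of plain wood lying on the red board inside the curve of the strip, its edges at least 30 mm from the strip; origin at the centre of its underside
- iron_stand: bystander: loose grey soldering-iron stand with a blue-handled iron, base 110 x 90 mm, about 130 mm tall, beside the panel; origin at the centre of its underside
- tin: bystander: loose round tin 60 mm across, 55 mm tall, beside the panel; origin at the centre of its underside

How it is judged:
By the outcome, as a careful person would: the job done as asked, in the order asked, and still so for the second after the job is handed in, while the arm keeps its last pose, push and grip.
It also fails if it takes over 45 s, if anything falls off the work surface, if the arm or the gripper's body presses on something with over 40 N, if the wrist force passes 120 N, or if a joint passes its speed limit or range.

## Working session

There is one attempt and no reset: what is moved stays moved. The work goes in short steps, Python scripts to look and compute and a tool call to move; the robot and the scene stay as the last step left them, time stands still between calls to the robot, and variables do not carry over. Pictures are saved under pics/ and viewed, about 8 in all and at most 12, crops included, and the job is handed in when it is done.

Besides the shell and the picture viewer there is one more tool, called after "Call:" as name(argument=value, ...), one argument or row to a line, values as JSON. arm_command: Moves the arm, as the interface text tells. Its arguments: {"type":"object","properties":{"rows":{"type":"string"},"newtons":{"type":"number"}},"required":["rows"]}

```bash
mkdir -p pics; ls; python3 - <<'E'
from station import status,snapshot
import cv2
s=status.observe();print(s)
for n in("scene","top"):
    p=snapshot(n);cv2.imwrite(f"pics/{n}1.png",p["color"][:,:,::-1]);print(n,p["fx"],p["fy"],p["cx"],p["cy"],p["R"],p["t"])
E
```

```text
pics
{'time': 0.0, 'joints': array([-0.92281454,  0.50184697, -0.42678088,  1.55146111,  0.22080389,
        1.13825613, -0.21031226]), 'joint_vel': array([ 0.00081811, -0.00178611,  0.00083935,  0.00129185, -0.00015974,
       -0.00282893, -0.00184387]), 'joint_efforts': array([ 6.38112760e-04, -5.69525170e+01, -5.81599072e+00, -2.80947232e+01,
        1.07061630e-02,  1.17832061e-02,  1.02358698e-05]), 'eef_pos': array([0.24377002, 0.60181954, 0.23025434]), 'tool_rot': array([ 1.91187791e-01,  9.81553010e-01, -9.33464530e-04, -2.15196841e-04]), 'force': array([-0.10598507, -0.37561062,  0.28174262]), 'torque': array([0.0285511 , 0.01234867, 0.00042062]), 'opening': 0.08537496963654362}
scene 559.095139607897 559.095139607897 309.4665931211358 235.25237026495427 [[ 0.78635358  0.61732656  0.02357868]
 [ 0.37080625 -0.44111964 -0.81726139]
 [-0.49411615  0.65139955 -0.57578456]] [-0.44893081 -0.17139348  1.35183389]
top 499.2175109668679 499.2175109668679 324.96666230715056 240.6252454811952 [[ 0.00729909 -0.99995704  0.00571283]
 [-0.99279577 -0.00792985 -0.11955617]
 [ 0.11959634 -0.00479903 -0.992811  ]] [0.00678582 0.5818467  1.16881851]
```

View pics/top1.png

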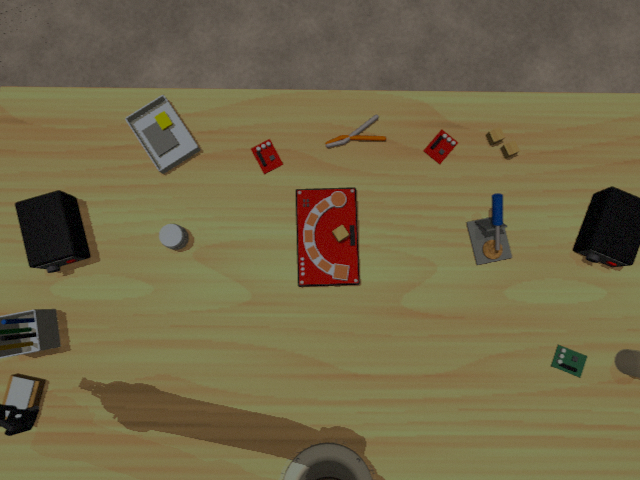

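View pics/scene1.png

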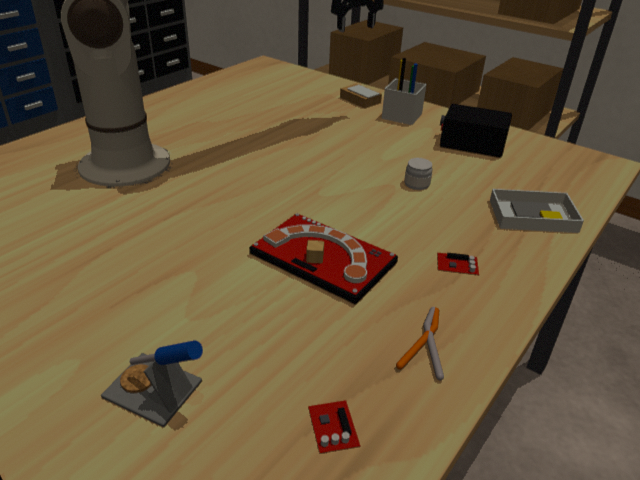

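The top view shows the panel centred near (327,237), with the square pad at (341,271), the round pad at (339,200) and the strip bulging left (+y). The block is at (341,234). The tin at (174,237) and the iron stand at (490,240) are well clear of the panel. The scene view agrees. Next I'll measure the pads in both views.

```bash
cat > h.py <<'E'
import numpy as np,cv2
from station import status,snapshot
def ray(p,uv,z):
    d=np.array([(uv[0]-p["cx"])/p["fx"],(uv[1]-p["cy"])/p["fy"],1.])
    c=-p["R"].T@p["t"];d=p["R"].T@d
    return c+d*(z-c[2])/d[2]
def proj(p,X):
    c=p["R"]@X+p["t"];return np.array([p["fx"]*c[0]/c[2]+p["cx"],p["fy"]*c[1]/c[2]+p["cy"]])
a=np.radians(170-160/6*np.arange(7))
M=np.c_[90*np.cos(a),-45+90*np.sin(a)]/1000
def fit(P,M):
    c,m=P.mean(0),M.mean(0);H=(M-m).T@(P-c)
    th=np.arctan2(H[0,1]-H[1,0],H[0,0]+H[1,1]);R=np.array([[np.cos(th),-np.sin(th)],[np.sin(th),np.cos(th)]])
    return th,c-R@m,R
E
python3 - <<'E'
from h import *
for n,roi in(("top",(290,180,75,112)),("scene",(245,210,155,95))):
    p=snapshot(n);x,y,w,h=roi;k=4
    im=cv2.resize(p["color"][y:y+h,x:x+w],None,fx=k,fy=k,interpolation=cv2.INTER_CUBIC)
    hsv=cv2.cvtColor(im,cv2.COLOR_RGB2HSV)
    m=cv2.inRange(hsv,(4,60,120),(16,190,255))
    m=cv2.morphologyEx(m,cv2.MORPH_OPEN,np.ones((5,5)))
    cs,_=cv2.findContours(m,cv2.RETR_EXTERNAL,cv2.CHAIN_APPROX_NONE)
    out=im[:,:,::-1].copy()
    for c in cs:
        A=cv2.contourArea(c)
        if A<250: continue
        mo=cv2.moments(c);u=np.array([mo["m10"],mo["m01"]])/mo["m00"];uv=(u+.5)/k-.5+[x,y]
        print(n,A,uv.round(2),ray(p,uv,.034).round(4), hsv[int(u[1]),int(u[0])])
    cv2.drawContours(out,cs,-1,(0,255,0),1)
    # case outline
    q=cv2.inRange(hsv,(0,190,60),(4,255,255))|cv2.inRange(hsv,(174,190,60),(180,255,255))
    r=cv2.minAreaRect(cv2.findNonZero(q));b=cv2.boxPoints(r)
    print("board",[ray(p,(v+.5)/k-.5+[x,y],.024).round(4) for v in b])
    cv2.imwrite(f"pics/m_{n}.png",out)
E
python3 -c "
import cv2,numpy as np
a=cv2.imread('pics/m_top.png');b=cv2.imread('pics/m_scene.png');b=cv2.resize(b,(470,288))
o=np.zeros((448,780,3),'u1');o[:448,:300]=a;o[:288,305:775]=b;cv2.imwrite('pics/m.png',o)"
```

```text
top 2744.0 [340.4 271.2] [ 0.5084 -0.0263  0.034 ] [ 13 180 129]
top 1584.5 [324.31 265.08] [0.5228 0.0124 0.034 ] [ 11 168 132]
top 1472.5 [312.49 252.09] [0.5539 0.0411 0.034 ] [ 12 171 130]
top 1511.0 [308.31 235.47] [0.5941 0.0516 0.034 ] [ 12 169 131]
top 1477.0 [311.77 218.85] [0.6348 0.0436 0.034 ] [ 11 168 132]
top 1482.0 [322.36 205.59] [0.6677 0.0182 0.034 ] [ 12 175 131]
top 2634.0 [337.94 198.4 ] [ 0.6858 -0.0197  0.034 ] [ 12 176 129]
board [array([0.7088, 0.085 , 0.024 ]), array([ 0.7154, -0.062 ,  0.024 ]), array([ 0.4817, -0.0703,  0.024 ]), array([0.4754, 0.0734, 0.024 ])]
scene 2511.0 [354.61 269.9 ] [ 0.6832 -0.0156  0.034 ] [ 10 181 124]
scene 1236.0 [359.47 256.23] [0.6675 0.023  0.034 ] [ 10 188 122]
scene 1432.0 [352.05 242.61] [0.6331 0.0493 0.034 ] [ 10 184 122]
scene 966.0 [337.6  233.64] [0.595  0.0556 0.034 ] [ 10 187 123]
scene 2039.0 [275.92 234.02] [ 0.5052 -0.0215  0.034 ] [ 10 180 123]
scene 1072.0 [316.26 227.97] [0.5518 0.0445 0.034 ] [ 10 187 123]
scene 1214.5 [294.36 228.21] [0.5197 0.0164 0.034 ] [ 10 189 123]
board [array([ 0.4936, -0.0826,  0.024 ]), array([0.4094, 0.0692, 0.024 ]), array([0.7093, 0.0818, 0.024 ]), array([ 0.7527, -0.0552,  0.024 ])]
```

View pics/m.png

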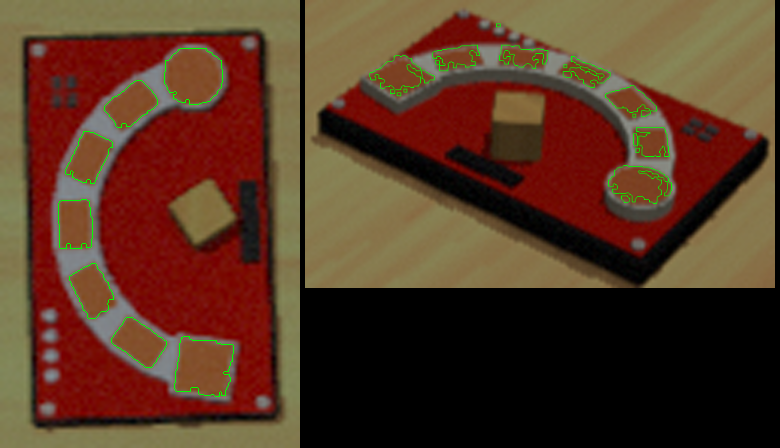

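Seven pads were found in both views. The panel's +x is close to world +x, the spacing is right, and the two views disagree by about 4 mm. I'll move near pad 1 with the fingers shut, then take a closer look.

Call:
arm_command(
  rows="0 0 0 0 -0.128; 0 0 0 0 -0.128; 0 0 0 0 -0.128; 0 -0.017 -0.04 0 0; 0 -0.017 -0.04 0 0; 0 -0.017 -0.04 0 0; 0 -0.017 -0.04 0 0; 0 -0.017 -0.04 0 0; 0 -0.017 -0.04 0 0; 0 -0.017 -0.04 0 0",
  newtons=20,
)

```text
time: 1.2
eef_pos: [0.3632, 0.3206, 0.2313]
tool_rot: [0.0, 1.0, 0.0, 0.0]
force: [1.2, 0.9, -0.5]
opening: 0.0002
```

Call:
arm_command(
  rows="0 -0.017 -0.04 0 0; 0 -0.017 -0.04 0 0; 0 -0.017 -0.04 0 0; 0 -0.017 -0.04 0.01 0; 0 -0.017 -0.04 0.02 0; 0 -0.017 -0.04 0.02 0; 0 -0.017 -0.04 0.02 0; 0 -0.017 -0.035 0.02 0; 0 -0.008 -0.02 0.01 0; 0 0 0 0 0",
)

```text
time: 2.2
eef_pos: [0.506, -0.0169, 0.1295]
tool_rot: [0.003, 1.0, -0.001, -0.001]
force: [-0.7, 0.2, 0.2]
opening: -0.0001
```

```bash
python3 - <<'E'
from h import *
s=status.observe();print({k:s[k].round(4) if hasattr(s[k],'round') else s[k] for k in("time","eef_pos","tool_rot","force","opening","joints")})
p=snapshot("scene");x,y,w,h=245,150,160,150
e=proj(p,s["eef_pos"]);print("tcp px",e)
im=cv2.resize(p["color"][y:y+h,x:x+w],None,fx=4,fy=4,interpolation=cv2.INTER_CUBIC)[:,:,::-1].copy()
cv2.circle(im,tuple(int(v) for v in ((e-[x,y])+.5)*4),4,(255,255,0),1)
cv2.imwrite("pics/s2.png",im)
E
```

```text
{'time': 2.2, 'eef_pos': array([ 0.506 , -0.0169,  0.1295]), 'tool_rot': array([ 3.4e-03,  1.0e+00, -7.0e-04, -1.5e-03]), 'force': array([-0.7038,  0.1728,  0.2042]), 'opening': -0.0001273839050956116, 'joints': array([ 0.1369,  0.3579, -0.1871,  1.9999,  0.0932,  0.7946,  1.4598])}
tcp px [277.35665231 190.07721235]
```

View pics/s2.png

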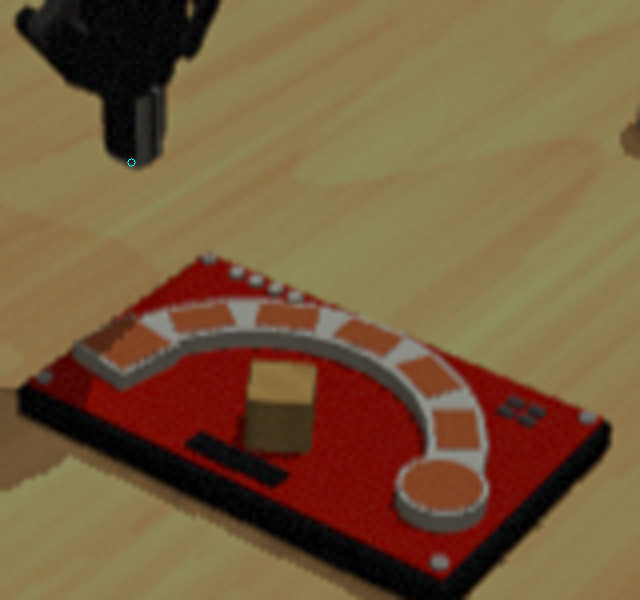

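The scene view shows the shut fingertips at crop (133,162), within about 2 mm of the projected TCP. The panel is undisturbed and all seven pads are visible. I'll measure the scene pads a second time with a better mask, then fuse the two views.

```bash
python3 - <<'E'
from h import *
p=snapshot("scene");x,y,w,h=245,210,155,95;k=4
im=cv2.resize(p["color"][y:y+h,x:x+w],None,fx=k,fy=k,interpolation=cv2.INTER_CUBIC)
hsv=cv2.cvtColor(im,cv2.COLOR_RGB2HSV)
m=cv2.inRange(hsv,(5,110,50),(16,225,255));m=cv2.morphologyEx(m,cv2.MORPH_OPEN,np.ones((5,5)))
n,l,st,ce=cv2.connectedComponentsWithStats(m)
G=[(275.9,234),(294.4,228.2),(316.3,228),(337.6,233.6),(352,242.6),(359.5,256.2),(354.6,269.9)]
S=[]
for g in G:
    i=min(range(1,n),key=lambda i:np.hypot(*((ce[i]+.5)/k-.5+[x,y]-g)) if st[i,4]>400 else 99)
    uv=(ce[i]+.5)/k-.5+[x,y];S.append(ray(p,uv,.034)[:2]);print(st[i,4],uv.round(1),S[-1].round(4))
S=np.array(S)
T=np.array([[.5084,-.0263],[.5228,.0124],[.5539,.0411],[.5941,.0516],[.6348,.0436],[.6677,.0182],[.6858,-.0197]])
for nm,P in(("scene",S),("top",T),("mean",(S+T)/2)):
    th,t,R=fit(P,M);F=M@R.T+t;print(nm,"yaw",np.degrees(th).round(2),"org",t.round(4),"res mm",(1000*np.linalg.norm(F-P,axis=1)).round(1))
print(F.round(4))
# path: pad1..pad7 in steps of 5 mm (51 pts), deltas in tool frame (x=-wx,y=wy)
aa=np.radians(np.linspace(170,10,41));C=np.c_[.09*np.cos(aa),-.045+.09*np.sin(aa)]@R.T+t
np.savez("fit.npz",th=th,t=t,C=C)
D=np.diff(C,axis=0)*[-1,1]
for i in range(0,40,10): print("; ".join(f"0 {a:.4f} {b:.4f} 0 0" for a,b in D[i:i+10]), "-> end",C[i+10].round(4))
print(status.observe()["eef_pos"])
E
```

```text
2710 [275.7 234.5] [ 0.5061 -0.023 ]
1347 [295.  228.9] [0.5221 0.0153]
1305 [316.4 228.5] [0.5532 0.0432]
1291 [336.6 233.7] [0.5937 0.0541]
1418 [351.8 243.6] [0.6345 0.0463]
1577 [358.6 256.8] [0.6673 0.0205]
3102 [355.1 270.9] [ 0.6854 -0.0172]
scene yaw 1.91 org [0.595  0.0092] res mm [1.3 0.5 0.3 0.2 0.5 0.5 0.9]
top yaw 2.18 org [0.5958 0.0066] res mm [0.2 0.5 0.6 0.1 0.  0.2 0.5]
mean yaw 2.04 org [0.5954 0.0079] res mm [0.6 0.5 0.4 0.1 0.3 0.3 0.7]
[[ 0.5078 -0.0246]
 [ 0.5229  0.0141]
 [ 0.5537  0.0419]
 [ 0.5938  0.0529]
 [ 0.6345  0.0448]
 [ 0.6672  0.0192]
 [ 0.685  -0.0183]]
0 -0.0011 0.0062 0 0; 0 -0.0015 0.0061 0 0; 0 -0.0019 0.0060 0 0; 0 -0.0023 0.0058 0 0; 0 -0.0027 0.0056 0 0; 0 -0.0031 0.0054 0 0; 0 -0.0035 0.0052 0 0; 0 -0.0039 0.0050 0 0; 0 -0.0042 0.0047 0 0; 0 -0.0045 0.0044 0 0 -> end [0.5367 0.0298]
0 -0.0048 0.0040 0 0; 0 -0.0051 0.0037 0 0; 0 -0.0053 0.0033 0 0; 0 -0.0055 0.0030 0 0; 0 -0.0057 0.0026 0 0; 0 -0.0059 0.0022 0 0; 0 -0.0060 0.0017 0 0; 0 -0.0061 0.0013 0 0; 0 -0.0062 0.0009 0 0; 0 -0.0063 0.0004 0 0 -> end [0.5938 0.0529]
0 -0.0063 0.0000 0 0; 0 -0.0063 -0.0004 0 0; 0 -0.0062 -0.0009 0 0; 0 -0.0061 -0.0013 0 0; 0 -0.0060 -0.0017 0 0; 0 -0.0059 -0.0021 0 0; 0 -0.0057 -0.0026 0 0; 0 -0.0055 -0.0029 0 0; 0 -0.0053 -0.0033 0 0; 0 -0.0051 -0.0037 0 0 -> end [0.6523 0.0339]
0 -0.0048 -0.0040 0 0; 0 -0.0045 -0.0044 0 0; 0 -0.0042 -0.0047 0 0; 0 -0.0039 -0.0049 0 0; 0 -0.0035 -0.0052 0 0; 0 -0.0031 -0.0054 0 0; 0 -0.0028 -0.0056 0 0; 0 -0.0024 -0.0058 0 0; 0 -0.0019 -0.0060 0 0; 0 -0.0015 -0.0061 0 0 -> end [ 0.685  -0.0183]
[ 0.50608624 -0.01256671  0.13095858]
```

The residuals are under 1 mm and the two views agree to 2.6 mm, so I'll use the mean. Now I'll go down over pad 1.

Call:
arm_command(
  rows="0 -0.0017 -0.006 0.01 0; 0 0 -0.006 0.02 0; 0 0 0 0.02 0; 0 0 0 0.02 0; 0 0 0 0.01 0; 0 0 0 0.005 0; 0 0 0 0 0; 0 0 0 0 0; 0 0 0 0 0; 0 0 0 0 0",
)

```text
time: 3.3
eef_pos: [0.5088, -0.0248, 0.047]
tool_rot: [0.0, 1.0, -0.0, 0.001]
force: [0.6, 0.1, 0.3]
opening: -0.0002
```

```bash
python3 - <<'E'
from h import *
s=status.observe();print(s["eef_pos"].round(4),s["tool_rot"].round(4),s["force"].round(2))
p=snapshot("scene");x,y,w,h=245,180,160,120
e=proj(p,s["eef_pos"]);print(e)
im=cv2.resize(p["color"][y:y+h,x:x+w],None,fx=4,fy=4,interpolation=cv2.INTER_CUBIC)[:,:,::-1].copy()
cv2.circle(im,tuple(int(v) for v in ((e-[x,y])+.5)*4),4,(255,255,0),1)
cv2.imwrite("pics/s3.png",im)
E
```

```text
[ 0.5088 -0.0248  0.047 ] [ 4.e-04  1.e+00 -0.e+00  7.e-04] [0.55 0.13 0.32]
[276.14581879 229.8411694 ]
```

View pics/s3.png

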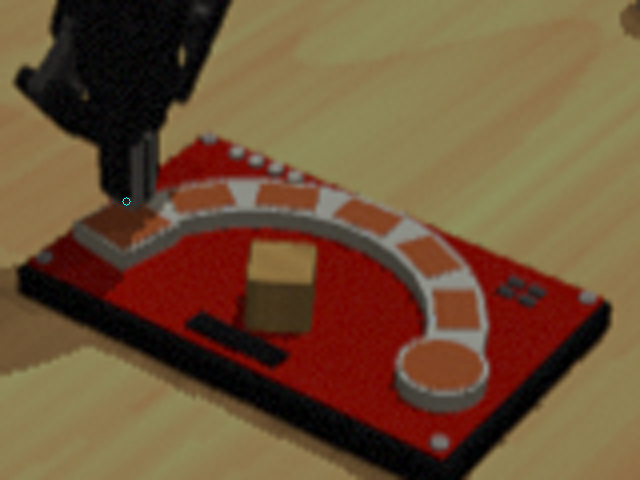

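The fingertips hover 13 mm over the square pad at crop (127,201) and are centred within the measurement. I'll lower them slowly until they touch.

Call:
arm_command(
  rows="0 0 0 0.004 0; 0 0 0 0.004 0; 0 0 0 0.002 0; 0 0 0 0.001 0; 0 0 0 0.001 0; 0 0 0 0.001 0; 0 0 0 0 0; 0 0 0 0 0; 0 0 0 0 0; 0 0 0 0 0",
)

```text
time: 4.35
eef_pos: [0.5081, -0.0247, 0.0333]
tool_rot: [0.0, 1.0, 0.0, 0.0]
force: [-0.8, -0.3, 0.2]
opening: -0.0001
```

Call:
arm_command(
  rows="0 0 0 0.001 0; 0 0 0 0.0005 0; 0 0 0 0 0; 0 0 0 0 0; 0 0 0 0 0; 0 0 0 0 0",
)

```text
time: 4.95
eef_pos: [0.5083, -0.0247, 0.0319]
tool_rot: [0.0, 1.0, 0.0, 0.0]
force: [0.0, 0.8, 3.0]
opening: 0.0002
```

```bash
python3 - <<'E'
from h import *
import time
for i in range(5):
    s=status.observe();print(s["eef_pos"].round(4),s["force"].round(2)); snapshot("top")
E
```

```text
[ 0.5083 -0.0247  0.0319] [0.03 0.84 3.03]
[ 0.5083 -0.0247  0.0318] [-1.12  0.36  3.37]
[ 0.5083 -0.0247  0.0318] [-1.14 -0.03  2.38]
[ 0.5082 -0.0247  0.0318] [-1.21 -0.24  2.36]
[ 0.5083 -0.0247  0.0318] [-0.09 -0.95  2.15]
```

The touch is established, sunk about 2.2 mm at about 2.5 N. Starting the stroke.

Call:
arm_command(
  rows="0 -0.0005 0.0031 0.0003 0; 0 -0.0006 0.0031 0 0; 0 -0.0015 0.0061 0 0; 0 -0.0019 0.0060 0 0; 0 -0.0023 0.0058 0 0; 0 -0.0027 0.0056 0 0; 0 -0.0031 0.0054 0 0; 0 -0.0035 0.0052 0 0; 0 -0.0039 0.0050 0 0; 0 -0.0042 0.0047 0 0",
)

```text
time: 6.2
eef_pos: [0.5326, 0.0258, 0.0314]
tool_rot: [0.0, 1.0, 0.0, -0.0]
force: [-0.6, -1.9, 2.5]
opening: 0.0002
```

Call:
arm_command(
  rows="0 -0.0045 0.0044 0 0; 0 -0.0048 0.0040 0 0; 0 -0.0051 0.0037 0 0; 0 -0.0053 0.0033 0 0; 0 -0.0055 0.0030 0 0; 0 -0.0057 0.0026 0 0; 0 -0.0059 0.0022 0 0; 0 -0.0060 0.0017 0 0; 0 -0.0061 0.0013 0 0; 0 -0.0062 0.0009 0 0",
)

```text
time: 7.2
eef_pos: [0.588, 0.0526, 0.0315]
tool_rot: [0.0, 1.0, 0.0, -0.0]
force: [-1.8, -0.4, 3.7]
opening: 0.0001
```

```bash
python3 - <<'E'
from h import *
f=np.load("fit.npz");s=status.observe();d=np.linalg.norm(f["C"]-s["eef_pos"][:2],axis=1)
print(f["C"][19],s["eef_pos"].round(4),s["force"].round(2),d.argmin(),d.min())
p=snapshot("scene");x,y,w,h=245,150,160,150
e=proj(p,s["eef_pos"])
im=cv2.resize(p["color"][y:y+h,x:x+w],None,fx=4,fy=4,interpolation=cv2.INTER_CUBIC)[:,:,::-1].copy()
cv2.circle(im,tuple(int(v) for v in ((e-[x,y])+.5)*4),4,(255,255,0),1)
cv2.imwrite("pics/s4.png",im)
E
```

```text
[0.58750061 0.05245326] [0.588  0.0526 0.0315] [-1.76 -0.38  3.66] 19 0.0005192043942499455
```

View pics/s4.png

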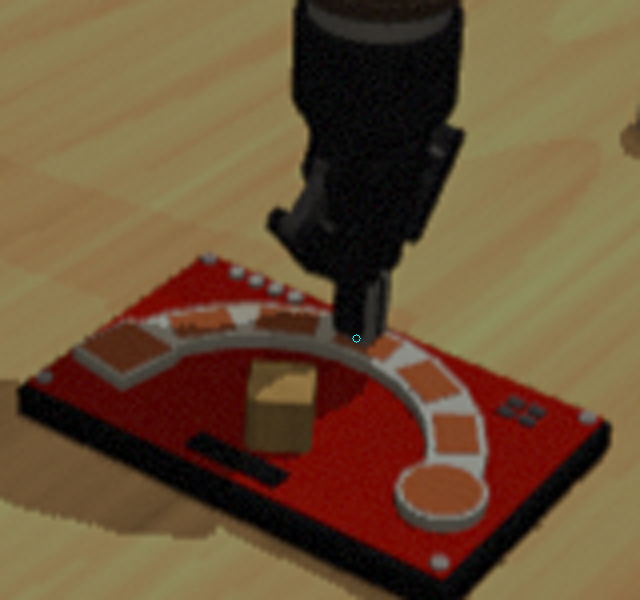

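The fingertips at crop (356,338) are on pad 4. The panel corners at (209,258) and (439,562) and the block haven't moved, and the path error is 0.5 mm. I'll carry on.

Call:
arm_command(
  rows="0 -0.0031 0.0002 0 0; 0 -0.0032 0.0002 0 0; 0 -0.0063 0.0000 0 0; 0 -0.0063 -0.0004 0 0; 0 -0.0062 -0.0009 0 0; 0 -0.0061 -0.0013 0 0; 0 -0.0060 -0.0017 0 0; 0 -0.0059 -0.0021 0 0; 0 -0.0057 -0.0026 0 0; 0 -0.0055 -0.0029 0 0",
)

```text
time: 8.25
eef_pos: [0.6424, 0.0407, 0.0315]
tool_rot: [0.0, 1.0, 0.0, 0.0]
force: [-1.2, 0.6, 1.9]
opening: 0.0003
```

Call:
arm_command(
  rows="0 -0.0053 -0.0033 0 0; 0 -0.0051 -0.0037 0 0; 0 -0.0048 -0.0040 0 0; 0 -0.0045 -0.0044 0 0; 0 -0.0042 -0.0047 0 0; 0 -0.0039 -0.0049 0 0; 0 -0.0035 -0.0052 0 0; 0 -0.0031 -0.0054 0 0; 0 -0.0028 -0.0056 0 0; 0 -0.0024 -0.0058 0 0",
)

```text
time: 9.25
eef_pos: [0.6818, -0.0067, 0.0316]
tool_rot: [0.0, 1.0, 0.0, 0.0]
force: [-1.0, 1.8, 2.2]
opening: -0.0002
```

Call:
arm_command(
  rows="0 -0.0010 -0.0030 0 0; 0 -0.0009 -0.0030 0 0; 0 -0.0008 -0.0030 0 0; 0 -0.0007 -0.0031 0 0; 0 0 0 0 0; 0 0 0 0 0; 0 0 0 0 0; 0 0 0 0 0",
)

```text
time: 10.05
eef_pos: [0.685, -0.0191, 0.0316]
tool_rot: [0.001, 1.0, -0.0, 0.0]
force: [0.6, -0.1, 2.5]
opening: -0.0002
```

```bash
python3 - <<'E'
from h import *
f=np.load("fit.npz");s=status.observe()
print(f["C"][-1],s["eef_pos"].round(4),s["force"].round(2),s["time"],s["opening"])
o=[]
for n,(x,y,w,h) in(("scene",(245,150,160,150)),("top",(285,175,90,120))):
    p=snapshot(n);e=proj(p,s["eef_pos"])
    im=cv2.resize(p["color"][y:y+h,x:x+w],None,fx=3,fy=3,interpolation=cv2.INTER_CUBIC)[:,:,::-1].copy()
    cv2.circle(im,tuple(int(v) for v in ((e-[x,y])+.5)*3),4,(255,255,0),1)
    o.append(cv2.copyMakeBorder(im,0,450-im.shape[0],0,5,cv2.BORDER_CONSTANT))
cv2.imwrite("pics/s5.png",np.hstack(o)); print(status.observe()["force"].round(2))
E
```

```text
[ 0.68499631 -0.01826609] [ 0.685  -0.0191  0.0316] [ 0.56 -0.07  2.52] 10.05 -0.0002093870216709868
[ 0.93 -1.51  3.29]
```

View pics/s5.png

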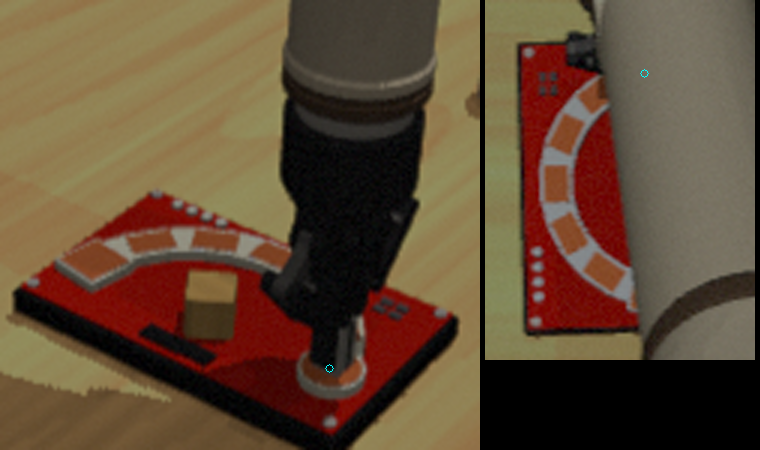

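The fingertips rest mid-way on the round pad at crop (330,367). The panel corners at (157,193) and (330,422) and the block match the earlier view. Handing in.

```bash
python3 -c "
from station import job,status
print(job.job_done())"
```

```text
the job is handed in; nothing more can be done
None
```

I touched the square pad with the fingers shut and stroked along the strip over all seven pads. I handed the job in with the fingertips still resting on the round pad, at about 10 s of the 45 s allowed.

- **Touch:** the strip was pressed about 2.2 to 2.6 mm by the measured TCP height. The force readings, taken after each move call, were about 2 to 4 N upward and noisy.
- **Centring:** the TCP was 0.5 mm from the fitted curve near pad 4. It finished 0.8 mm from the fitted centre of the round pad.
- **Camera disagreement:** the two cameras differed by about 2.6 mm on where the panel lies, so I used the mean. True centring could therefore be off by about 1 to 2 mm.
- **Nothing moved:** in the last scene picture the panel's corners and the block were where they had been mid-stroke. In the last top view the arm hid the block and the round pad. The tin and the iron stand weren't checked again, but the path stayed well clear of both.

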